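# Load a vial and crank the worm-driven turntable one station on to its stop

### The arm

A 7-joint arm with a two-finger parallel gripper is mounted at the origin on a cart in front of the work surface, level with it; the furniture and walls round the work are solid. World frame = base frame: x ahead of the robot, y to its left, z up, the work surface at z = 0. Lengths are in mm, angles in rad, forces in N, time in s.
With the tool pointing down it reaches from about 425 to 875 mm from the base axis. Payload 4.7 kg.
Tool frame: the origin (TCP) lies midway between the tips of the shut fingers; the grasp point (between the pads) lies 19 mm behind it (manip.pinch_z is the distance from the TCP to the grasp point, in mm); z points along the fingers, y is the line along which they close (so a half turn about z gives the same grasp; the last joint's range is limited). The gripper opens to 87 mm and grips with 3 to 60 N. Pads are 19 mm wide; open, the fingers measure 117 mm over their backs; the gripper's body (75 mm by 190 mm) begins 51 mm behind the grasp point.
Start: joints at [-1.276, 0.321, -0.07, 1.45, 0.023, 1.371, -0.057], TCP at [180.16, 624.557, 187.387] pointing down, gripper open.
Joint ranges: [-2.86, 2.86], [-0.3, 2.09], [-1.38, 1.24], [0.06, 2.45], [-1.56, 4.7], [0.09, 2.05], [-2.69, 2.69]. Speed limits (rad/s): [2.57, 2.57, 3.14, 3.14, 3.14, 3.14, 3.14].

### API

Orientations are given as a rotation vector (axis times angle).
In Python, from station import manip, eoat, kinematics, state, vision, workorder gives the robot as it stands. The module is installed in compiled form; this text tells all that it offers. Calls block until the motion is done:
- manip.reach(position, orientation): joint-space move of the TCP to a pose.
- manip.line_to(position, orientation=None, max_speed=150, force_limit=None): straight line of the TCP; orientation=None keeps the orientation; max_speed is the mean speed in mm/s. With force_limit (N) it stops when the force on the tool has changed by that much, and returns True; else False.
- manip.move_j(angles): joint-space move.
- eoat.command_gripper(opening, grasp_force=None): opening from 0.0 (shut) to 1.0 (fully open); grasp_force is the grip in N (None keeps the last); returns when the fingers have stopped.
- manip.dwell(seconds).
- kinematics.inverse_kinematics(position, orientation): joint angles nearest the present ones, or None.
- state(): the state.
- vision.read_camera(name): name is "side" or "top" or "wrist"; returns a dict with "color" (384x512x3 uint8, red, green, blue), "depth" (384x512 float32, mm along the optical axis (not along the pixel's ray), 0 where there is no reading), "camera_matrix" (3x3 intrinsics, pixels), "cam_to_world" (4x4, takes a point from camera to world coordinates). Camera axes: x right, y up, looking along -z (the intrinsics and any distortion apply to the point x, -y, -z); pixel columns grow to the right and rows downward; lengths in mm; the calibration is good to about 2 mm. The wrist camera is an equidistant fisheye: a pixel r from the principal point sees the ray r / f radians off the axis. A picture is of the moment at which its call begins.
A pose or a line that the arm cannot do raises manip.IKError and nothing moves.
- workorder.job_done(): hands the job in; it is judged then, once.
The state is a dict: "t": time; "joint_pos": joint angles; "qd": joint speeds; "joint_torque": joint torques, N m; "tcp_pos": TCP position; "ee_rot": TCP orientation; "wrist_force": force on the tool from outside, world axes, zero at the start; "moment": the same for the moment, N m; "finger_gap": opening from 0.0 (shut) to 1.0 (fully open); "finger_force": force on a finger pad.
Only numpy, scipy, OpenCV 4.12 (cv2) and the standard library are available. Lean on these libraries where they do the work, as an engineer would, in place of code of your own. Each camera call takes 0.05 s, during which the arm holds its last target. There are 200 camera calls.

### The job

Stand the red-capped calibrator vial in the red pocket of the hand-cranked turntable and let go of it. Then turn the crank clockwise, several turns, until the turntable's red arm has moved on one station and bears firmly on the screw of the dark steel stop, so that the crank has become clearly stiffer than it was in free running; do not force it further. Leave the crank there and let go; turn the table only by its crank, and leave the bottles and the label roll where they are.

Things in the scene. Friction and masses are not known exactly. Their poses are not given: they have to be found in the camera images.
- vial_mid (a point): centre (half-way up) of the loose brown glass calibrator vial with a red flip cap, 22 mm in diameter and 45 mm high with the cap, standing upright on the worktop; it weighs about 18 g. The firm body to grasp reaches from its underside to 35 mm above it
- pocket (a point): centre of the inner floor of the empty red pocket that takes the vial: at the start it is on the robot's side of the turntable, 60 mm from its axis. A round cup, 29 mm wide inside, 35 mm outside, its rim 10 mm above this floor, the floor 42 mm above the worktop. A seated vial stands upright on the floor (vial_mid 22.5 mm above it)
- carrier: the turntable's carrier: round aluminium plate, 172 mm wide, with one red and five white pockets 60 degrees (one station) apart and a red arm; two pockets hold fixed vials, up to 87 mm above the worktop. Origin on its vertical axis at worktop level, z up, x pointing away from the pocket to be loaded. It turns clockwise seen from above, 1/18 as fast as the crank
- stop: dark steel stop block, 24 x 16 x 34 mm, clamped on the fixed ring round the turntable, with a steel stop screw (10 mm wide) through it on which the red arm comes to bear, 44 to 76 degrees clockwise of the arm's start. Origin on the turntable's axis at worktop level; the arm's middle line then lies along its x axis, but only within 6 degrees, as the screw is set differently each time
- crank (a joint): angle of the crank, rad, growing clockwise seen from above, zero as built. About 2 to 4 turns bring the red arm to the stop; a stiff spring between worm wheel and carrier then lets the crank be turned on, ever harder
- crank_axis (a point): point on the crank's vertical axis, 112 mm above the worktop, level with the middle of the grip; it stays where it is. The crank stands on a fixed grey gearbox, 76 x 76 mm and 60 mm high, to the left of the turntable
- crank_grip (a point): middle of the crank's upright black grip: 18 mm in diameter, from 89 to 134 mm above the worktop, 30 mm from the crank's axis. It spins freely on its pin, so it can be held fast and led round a circle of 30 mm radius without turning the hand
- crank_hub (a point): top of the crank's hub, on its axis, 88 mm above the worktop. The force along the circle at the grip is about 4 N in free running; on the stop it rises by about 10 N for each further radian of crank, and the arm bears on the stop with about 5 times that extra force (right: 2 to 6 N extra; wrong: over 8 N extra). The worm holds by itself when the crank is let go
- red_arm_tip (a point): middle of the outer end of the carrier's red arm, 120 mm from the turntable's axis and 35 mm above the worktop; the arm is 12 mm wide and 10 mm high and points along the carrier's own -y axis
- bottle_white: white reagent bottle with a blue cap, 35 x 58 x 78 mm, standing; a bystander. Origin at the centre of its underside
- bottle_brown: brown reagent bottle with a green cap, 35 x 58 x 78 mm, standing; a bystander. Origin at the centre of its underside
- label_roll: roll of white labels, 58 mm in diameter, 28 mm high, lying flat; a bystander. Origin at the centre of its underside

How it is judged (in metres and radians):
On the way, in this order (a step that is already met when the one before it is completed fails the run):
1. the vial stands upright in the red pocket and the gripper has left it (horizontal distance between vial_mid and pocket below 0.005 m and z of vial_mid in the frame of pocket between 0.0195 and 0.0255 m and angle between vial_mid's own z axis and vertical below 0.12 rad and distance between the grasp point and vial_mid above 0.05 m), for 0.2 s.
2. cranked round, the red arm bears on the stop with more than 6 N (contact force between carrier and stop above 6 N), for 0.2 s.
At the end, for the whole second after the job is handed in: The red-capped vial stands upright (within 7 degrees) on the floor of its pocket, within 5 mm of its centre, the turntable's red arm bears on the stop with more than 6 N, and the crank is let go and at rest (horizontal distance between vial_mid and pocket below 0.005 m and z of vial_mid in the frame of pocket between 0.0195 and 0.0255 m and angle between vial_mid's own z axis and vertical below 0.12 rad and contact force between carrier and stop above 6 N and velocity of joint crank between -0.05 and 0.05 rad/s); the robot touches nothing.
It fails at once if the red arm is forced against the stop with more than 45 N (contact force between carrier and stop above 45 N).
It fails at once if the turntable's carrier is pushed directly by the robot with more than 15 N (contact force between any of the arm, the fingers and carrier above 15 N).
It fails at once if the white bottle is moved by more than 20 mm (distance of bottle_white from where it was at the start of the episode above 0.02 m).
It fails at once if the brown bottle is moved by more than 20 mm (distance of bottle_brown from where it was at the start of the episode above 0.02 m).
It fails at once if the label roll is moved by more than 20 mm (distance of label_roll from where it was at the start of the episode above 0.02 m).
It also fails if it takes over 72 s, if anything falls off the work surface, if the arm or the gripper's body presses on something with over 40 N, if the wrist force passes 120 N, or if a joint passes its speed limit or range.

## Working session

There is one attempt and no reset: what is moved stays moved. The work goes in short steps, each a Python script; the robot and the scene stay as the last script left them, time stands still between calls to the robot, and variables do not carry over. Pictures are saved under pics/ and viewed, at most 10 in all, crops included, and the job is handed in when it is done.

```bash
mkdir -p pics
cat > h.py <<'E'
import numpy as np, cv2
from station import manip, eoat, kinematics, state, vision, workorder
def cam(n,save=None):
    c=vision.read_camera(n); np.savez(f'{n}.npz',**c)
    if save: cv2.imwrite(f'pics/{save}.png',c['color'][:,:,::-1])
    return c
def ray(c,u,v,fish=False):
    K=c['camera_matrix'];x=(u-K[0,2])/K[0,0];y=(v-K[1,2])/K[1,1]
    if fish:
        r=np.hypot(x,y); d=np.array([x/r*np.sin(r),-y/r*np.sin(r),-np.cos(r)]) if r>1e-9 else np.array([0,0,-1.])
    else: d=np.array([x,-y,-1.])
    T=c['cam_to_world']; return T[:3,3],T[:3,:3]@d
def onz(c,u,v,z,fish=False):
    o,d=ray(c,u,v,fish); return o+d*(z-o[2])/d[2]
def cloud(c):
    K=c['camera_matrix'];v,u=np.indices(c['depth'].shape);D=c['depth']
    P=np.stack([(u-K[0,2])/K[0,0]*D,-(v-K[1,2])/K[1,1]*D,-D],-1)
    T=c['cam_to_world'];return P@T[:3,:3].T+T[:3,3]
E
python3 - <<'E'
from h import *
a=cam('top','top0');b=cam('side','side0')
s=state();print(s['t'],s['ee_rot'],s['finger_gap'],manip.pinch_z)
for c in(a,b):print(c['camera_matrix'],c['cam_to_world'].round(3))
cv2.imwrite('pics/both.png',cv2.resize(np.vstack([a['color'],b['color']])[:,:,::-1],None,fx=.78,fy=.78))
E
```

```text
0.1 [-4.39562756e-01 -3.11053334e+00  2.75921372e-03] 0.9994906909846026 18.700000000000003
[[473.34715259   0.         257.26751574]
 [  0.         473.34715259 191.79895222]
 [  0.           0.           1.        ]] [[-8.000000e-03  9.840000e-01 -1.800000e-01  2.678830e+02]
 [-1.000000e+00 -8.000000e-03  1.000000e-03  5.322700e+01]
 [-0.000000e+00  1.800000e-01  9.840000e-01  1.422849e+03]
 [ 0.000000e+00  0.000000e+00  0.000000e+00  1.000000e+00]]
[[372.16671617   0.         253.69522233]
 [  0.         372.16671617 190.63749723]
 [  0.           0.           1.        ]] [[ 8.77000e-01  3.28000e-01 -3.52000e-01  9.66710e+01]
 [-4.81000e-01  5.98000e-01 -6.41000e-01 -7.07123e+02]
 [ 0.00000e+00  7.31000e-01  6.82000e-01  9.29211e+02]
 [ 0.00000e+00  0.00000e+00  0.00000e+00  1.00000e+00]]
```

View pics/top0.png

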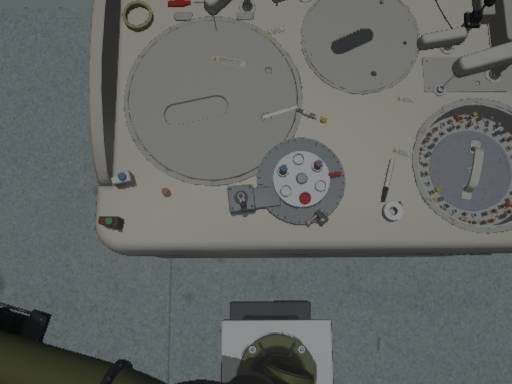

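View pics/side0.png

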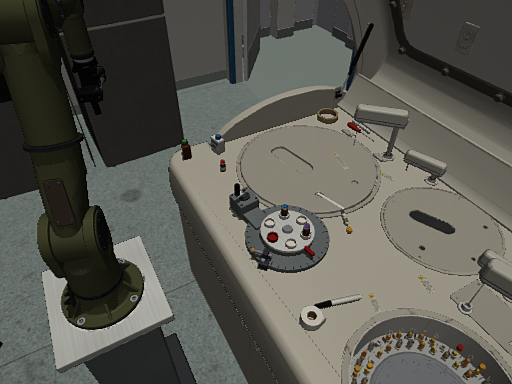

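The top view shows the vial at about (166,191), the red pocket at (305,198), the red arm tip at (338,174), the stop at (318,217), the gearbox and crank at (242,199), the bottles at (122,178) and (112,223), and the label roll at (394,211). The side view agrees with this layout.

```bash
cat >> h.py <<'E'
def blobs(c,mask,amin=6):
    n,l,s,ce=cv2.connectedComponentsWithStats(mask.astype(np.uint8));return [(ce[i].round(1),s[i][:5]) for i in range(1,n) if s[i,4]>=amin]
def red(c):
    h=cv2.cvtColor(c['color'],cv2.COLOR_RGB2HSV).astype(int);return ((h[...,0]<8)|(h[...,0]>172))&(h[...,1]>140)&(h[...,2]>60)
E
python3 - <<'E'
from h import *
for n in('top','side'):
    c=dict(np.load(n+'.npz'));P=cloud(c)
    for ce,s in blobs(c,red(c)):
        u,v=ce.round().astype(int); print(n,ce,s,P[v,u].round(0),'z45',onz(c,*ce,45).round(1),'z42',onz(c,*ce,42).round(1))
c=dict(np.load('top.npz'));P=cloud(c)
for nm,u,v,z in[('axis',302,179,45),('crank',242,199,88),('wb',122,178,78),('bb',109,221,78),('stop',318,217,34),('roll',394,211,28)]:print(nm,P[v,u].round(0),onz(c,u,v,z).round(1))
a=cv2.resize(c['color'][130:240,90:350],None,fx=3,fy=3,interpolation=2)
s=dict(np.load('side.npz'))['color'];b=cv2.resize(s[165:275,210:340],None,fx=2.4,fy=2.4,interpolation=2)
o=np.zeros((600,780,3),np.uint8);o[:330]=a;o[332:332+264,:312]=b
cv2.imwrite('pics/crop.png',o[:,:,::-1])
E
```

```text
top [178.1   2.8] [168   0  22   7 116] [1147.  303.   25.] z45 [1135.1  299.4   45. ] z42 [1137.  300.   42.]
top [456.  116.2] [455 115   3   4  10] [ 773. -586.  -22.] z45 [ 749.3 -556.    45. ] z42 [ 750.3 -557.3   42. ]
top [334.3 173.8] [329 172  12   4  29] [ 571. -177.   48.] z45 [ 572.5 -178.4   45. ] z42 [ 573.2 -178.9   42. ]
top [304.3 197.8] [300 193  10  10  77] [500. -86.  44.] z45 [500.7 -87.2  45. ] z42 [501.2 -87.5  42. ]
top [507.7 204. ] [506 203   4   3   9] [ 489. -726.  -28.] z45 [ 477.5 -685.7   45. ] z42 [ 477.9 -687.3   42. ]
side [353.2 125.9] [348 122  12   9  44] [1150.  303.   20.] z45 [1122.6  275.8   45. ] z42 [1126.1  279.1   42. ]
side [222. 161.] [220 160   5   3  11] [526. 326.  46.] z45 [527.  327.3  45. ] z42 [528.4 330.8  42. ]
side [273.  232.1] [270 232   7   2   7] [511. -77.  54.] z45 [514.9 -70.7  45. ] z42 [516.3 -68.5  42. ]
side [272.3 236.7] [267 234  11   6  47] [504. -83.  40.] z45 [503.4 -85.5  45. ] z42 [504.8 -83.4  42. ]
side [309.2 250.2] [305 246  10   9  39] [ 577. -178.   38.] z45 [ 573.  -182.9   45. ] z42 [ 574.6 -181.2   42. ]
side [460.3 346.6] [458 344   6   6  25] [ 774. -588.  -28.] z45 [ 724.3 -596.7   45. ] z42 [ 726.4 -596.3   42. ]
axis [556. -81.  50.] [557.4 -81.8  45. ]
crank [ 268.   53. 1423.] [491.4  95.4  88. ]
wb [557. 443.  81.] [557.6 444.   78. ]
bb [432. 476.  77.] [432.3 475.7  78. ]
stop [ 444. -127.   38.] [ 444.7 -127.3   34. ]
roll [ 465. -362.    2.] [ 461.7 -354.6   28. ]
```

View pics/crop.png

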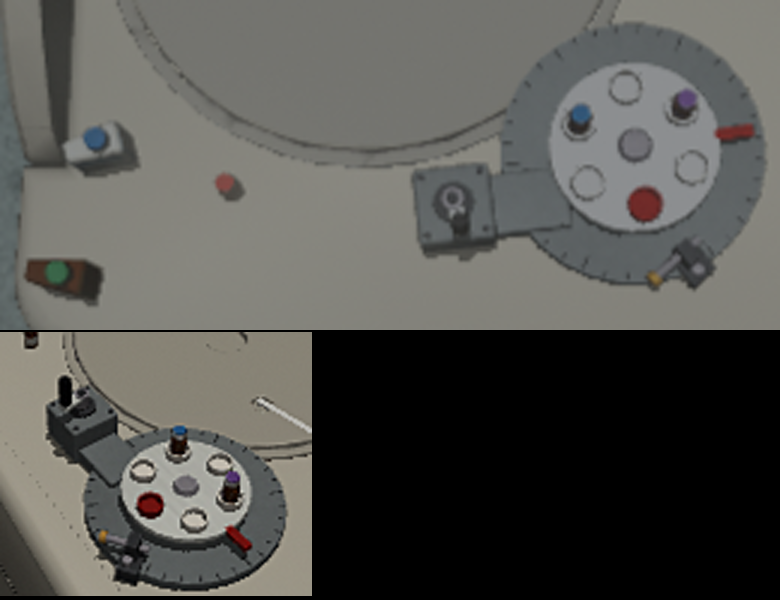

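The crop shows the crank grip on the robot's side of its hub, the two fixed vials on the far side of the plate, and the stop about 60° clockwise of the arm. Next I'll move above the vial and look with the wrist camera.

Run:
```python
from h import *
p=np.pi/np.sqrt(2)
for o in([p,p,0],[-p,p,0]):
    for pos in([527,327,180],[500,-86,180],[490,95,200]):
        q=kinematics.inverse_kinematics(pos,o);print(o[0]>0,pos,None if q is None else np.round(q,2))
```

```text
True [527, 327, 180] [-0.88  0.26  0.34  1.55 -0.09  1.34 -0.53]
True [500, -86, 180] [ 0.04  0.02  0.08  1.81 -0.    1.31  0.12]
True [490, 95, 200] [-0.75 -0.02  0.5   1.81  0.01  1.35 -0.25]
False [527, 327, 180] [-0.62  0.26  0.03  1.54 -0.01  1.34  2.55]
False [500, -86, 180] None
False [490, 95, 200] None
```

```bash
echo 'p=np.pi/np.sqrt(2);O=[p,p,0]' >> h.py
python3 - <<'E'
from h import *
manip.reach([527,327,200],O)
c=cam('wrist','w1');print(c['camera_matrix'],c['cam_to_world'].round(2),state()['t'],state()['tcp_pos'])
for ce,s in blobs(c,red(c)):print(ce,s,onz(c,*ce,45,True).round(1))
E
```

```text
[[297.31863964   0.         257.26937803]
 [  0.         297.31863964 189.16454069]
 [  0.           0.           1.        ]] [[ 1.0000e+00 -0.0000e+00 -0.0000e+00  5.2558e+02]
 [ 0.0000e+00  9.6000e-01  2.8000e-01  4.0778e+02]
 [-0.0000e+00 -2.8000e-01  9.6000e-01  3.9664e+02]
 [ 0.0000e+00  0.0000e+00  0.0000e+00  1.0000e+00]] 1.825 [525.63249209 329.2269046  199.77189825]
[258.2 170.5] [251 164  15  15 171] [526.7 327.7  45. ]
```

View pics/w1.png

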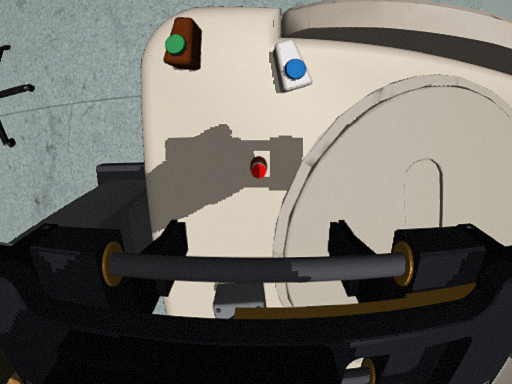

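The wrist view shows the red cap at (258,170), clear of the bottles at (295,68) and (176,44). That gives a position of (526.7, 327.2), which agrees with the side view, so I'll grasp.

Run:
```python
from h import *
manip.line_to([526.7,327.2,60],O,max_speed=150)
print(manip.line_to([526.7,327.2,13],O,max_speed=80,force_limit=8))
manip.dwell(.3);print(state()['tcp_pos'])
eoat.command_gripper(0.0,15);s=state();print(s['finger_gap']*87,s['finger_force'],s['wrist_force'].round(1) if hasattr(s['wrist_force'],'round') else s['wrist_force'])
manip.line_to([526.7,327.2,200],O,max_speed=150)
manip.line_to([495,120,200],O,max_speed=250)
manip.dwell(.3)
c=cam('wrist','w2');s=state();print(s['finger_gap']*87,s['t'],s['tcp_pos'])
for ce,b in blobs(c,red(c)):print(ce,b,onz(c,*ce,45,True).round(1))
manip.line_to([480,-160,200],O,max_speed=250);manip.dwell(.3)
c=vision.read_camera('wrist');np.savez('w3.npz',**c);s=state();print(s['t'],s['tcp_pos'])
for ce,b in blobs(c,red(c)):print(ce,b,onz(c,*ce,52,True).round(1))
w2=np.load('wrist.npz')['color'];cv2.imwrite('pics/w23.png',np.vstack([w2[:300],c['color'][:300]])[:,:,::-1])
```

```text
False
[527.01894533 327.37561307  13.48633906]
0.3705998459794145 0.0 [ 0.9 -0.2  0.3]
0.29686902664611753 8.2083 [495.02020754 120.64361894 199.85064094]
[284.5   3.1] [277   0  16   8 103] [526.8 323.9  45. ]
[259.9 303.9] [251 300  18   8 115] [499.1 -81.   45. ]
9.8333 [ 480.12395931 -159.5100873   200.00494349]
[275.9 109.4] [262  96  29  28 646] [501.5 -87.1  52. ]
[331.2 184.3] [326 172  11  26 239] [ 571.1 -176.3   52. ]
```

View pics/w23.png

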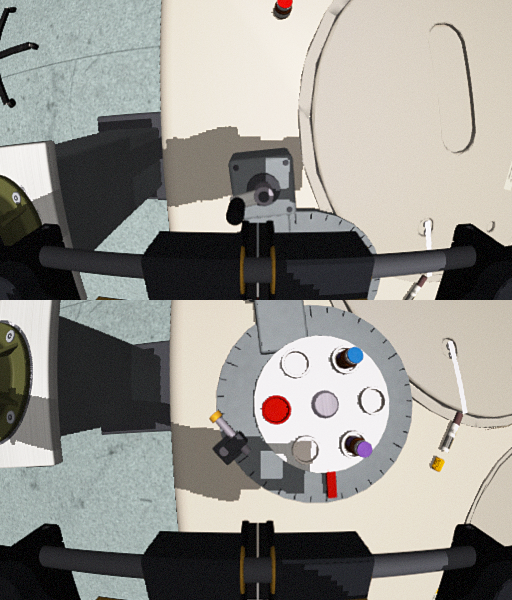

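The grasp missed: the fingers shut empty, and the vial is still near its place at (284,5) in w2. The second picture shows the pocket clearly at (276,109). I'll go back and look at the vial again before retrying.

Run:
```python
from h import *
for n in('top','side'):
    c=cam(n)
    for ce,b in blobs(c,red(c)):
        q=onz(c,*ce,45)
        if 200<q[1]<420 and q[0]<900: u,v=ce.round().astype(int);print(n,ce,b,q.round(1),cloud(c)[v,u].round(1))
b=c['color'][120:200,170:270]
manip.line_to([500,300,200],O,max_speed=300);eoat.command_gripper(1.0);manip.dwell(.3)
c=cam('wrist')
for ce,s in blobs(c,red(c)):print(ce,s,onz(c,*ce,45,True).round(1));u,v=ce.astype(int)
h=c['color'][max(0,v-60):v+60,u-60:u+60]
cv2.imwrite('pics/c4.png',np.hstack([cv2.resize(b,(400,320)),cv2.resize(h,(320,320))])[:,:,::-1])
print(state()['t'],state()['tcp_pos'])
```

```text
side [222.2 161.1] [220 160   5   3  12] [527.4 326.3  45. ] [528.3 330.5  42.2]
[279.4 146.5] [272 139  15  16 182] [526.5 327.8  45. ]
13.4833 [500.01992478 299.98738609 199.99412428]
```

View pics/c4.png

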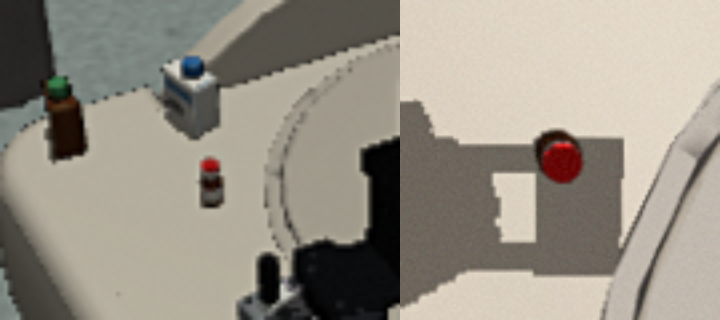

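The vial hasn't moved; it is still at (527,327). I'll go down again and look from the side with the fingers open around it before closing.

Run:
```python
from h import *
manip.line_to([526.7,327,80],O,max_speed=200)
manip.line_to([526.7,327,13],O,max_speed=100,force_limit=8);manip.dwell(.2)
b=cam('side');w=cam('wrist')
print(state()['tcp_pos'],state()['finger_gap'])
eoat.command_gripper(0.15,15);s=state();print(s['finger_gap']*87,s['finger_force'])
b2=cam('side')
A=[cv2.resize(x['color'][110:200,160:280],(400,300)) for x in(b,b2)]
cv2.imwrite('pics/c5.png',np.vstack([np.hstack(A),np.hstack([cv2.resize(w['color'],(400,300)),cv2.resize(cam('wrist')['color'],(400,300))])])[:,:,::-1])
```

```text
[527.01840268 327.24565055  13.54655897] 0.9989991262738498
13.325342596399953 0.0
```

View pics/c5.png

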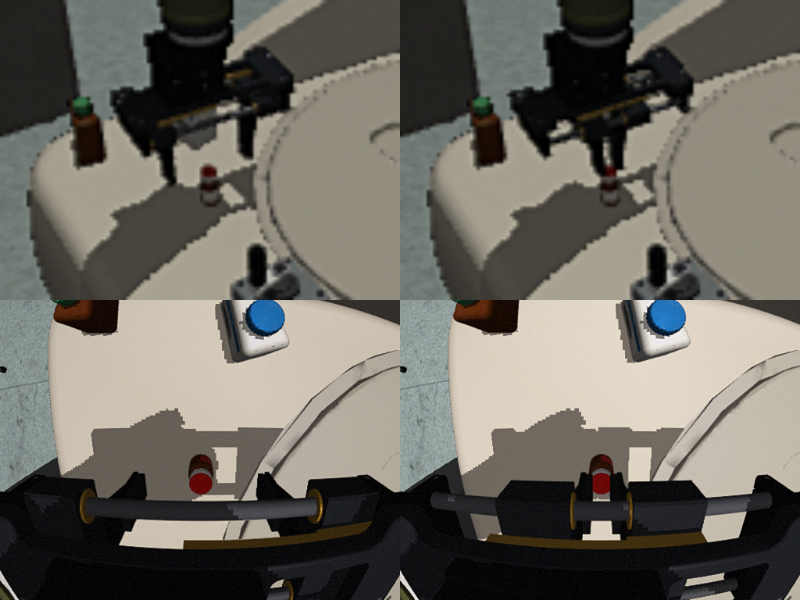

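In c5 the fingers flank the vial in the wrist view at (600,480), but in the side view their tips end at cap height (610,165). The depth data should show where the tips really are.

Run:
```python
from h import *
for n in('side',):
    c=dict(np.load(n+'.npz'));P=cloud(c)
    g=c['color'].max(-1)
    for v in range(150,174): print(v,[ (int(P[v,u,0]),int(P[v,u,1]),int(P[v,u,2]),int(g[v,u])) for u in range(218,229,2)])
s=state();print(s['tcp_pos'],s['finger_gap'],s['wrist_force'],s['joint_pos'])
w=dict(np.load('wrist.npz'));K=w['camera_matrix'];v,u=np.indices(w['depth'].shape);x=(u-K[0,2])/K[0,0];y=(v-K[1,2])/K[1,1];r=np.hypot(x,y)+1e-9
D=w['depth'];t=np.tan(r)/r;P=np.stack([x*t*D,-y*t*D,-D],-1)@w['cam_to_world'][:3,:3].T+w['cam_to_world'][:3,3]
for vv in range(195,260,4): print(vv,[tuple(P[vv,uu].round(0).astype(int)) for uu in(238,246,256,266,274)])
```

```text
150 [(498, 288, 132, 12), (509, 295, 124, 7), (517, 295, 121, 4), (534, 318, 99, 10), (542, 319, 96, 0), (601, 433, 0, 172)]
151 [(499, 291, 125, 10), (519, 320, 99, 17), (534, 337, 82, 45), (535, 322, 92, 7), (543, 320, 91, 0), (598, 427, 0, 166)]
152 [(511, 320, 97, 2), (519, 321, 94, 0), (533, 336, 78, 42), (535, 322, 87, 3), (541, 317, 88, 0), (595, 421, 0, 166)]
153 [(510, 320, 93, 1), (518, 320, 90, 0), (534, 339, 72, 113), (534, 320, 85, 2), (542, 319, 82, 0), (593, 417, -1, 171)]
154 [(509, 319, 89, 0), (518, 322, 84, 0), (534, 339, 67, 99), (535, 323, 77, 1), (540, 316, 80, 0), (589, 409, 0, 167)]
155 [(509, 320, 84, 0), (517, 319, 82, 0), (566, 416, -1, 110), (532, 316, 79, 1), (541, 319, 73, 0), (586, 403, 0, 174)]
156 [(510, 322, 78, 0), (516, 318, 78, 0), (562, 409, 0, 111), (532, 318, 73, 1), (541, 319, 68, 0), (581, 392, 4, 173)]
157 [(511, 325, 70, 0), (516, 317, 74, 0), (558, 399, 3, 131), (531, 316, 69, 0), (541, 321, 62, 0), (582, 393, -1, 172)]
158 [(511, 326, 66, 0), (516, 318, 69, 0), (557, 399, -1, 188), (533, 321, 61, 0), (539, 316, 62, 0), (577, 382, 2, 173)]
[... 5306 characters left out ...]
p.int64(518), np.int64(337), np.int64(83)), (np.int64(520), np.int64(323), np.int64(57)), (np.int64(526), np.int64(292), np.int64(-1)), (np.int64(534), np.int64(292), np.int64(0)), (np.int64(535), np.int64(338), np.int64(84))]
255 [(np.int64(518), np.int64(337), np.int64(87)), (np.int64(520), np.int64(321), np.int64(58)), (np.int64(526), np.int64(288), np.int64(-1)), (np.int64(534), np.int64(289), np.int64(0)), (np.int64(535), np.int64(338), np.int64(88))]
259 [(np.int64(521), np.int64(361), np.int64(131)), (np.int64(523), np.int64(360), np.int64(131)), (np.int64(526), np.int64(361), np.int64(132)), (np.int64(529), np.int64(361), np.int64(131)), (np.int64(532), np.int64(361), np.int64(132))]
```

Both depth views put the fingertips at z≈48 when the reported TCP z is 13, with xy correct. The real tips are therefore about 35 mm higher than reported. I'll confirm by touching the worktop lightly around the vial, then grasp with the corrected height.

Run:
```python
from h import *
manip.line_to([526.7,327,30],O,max_speed=100)
eoat.command_gripper(0.7)
manip.line_to([526.7,327,-18],O,max_speed=80,force_limit=6)
manip.dwell(.1)
r=manip.line_to([526.7,327,-45],O,max_speed=25,force_limit=4)
s=state();print(r,s['tcp_pos'],s['wrist_force'],s['t'])
```

```text
True [526.58175998 326.92749346 -34.68704114] [-1.76349589 -0.49702326  4.75085153] 19.75
```

The tips touch the worktop at a reported z of −34.7, so real tip z = reported z + 34.5. I'll apply that to every move.

```bash
cat >> h.py <<'E'
def L(x,y,z,v=150,**k): return manip.line_to([x,y,z-34.5],O,max_speed=v,**k)
E
python3 - <<'E'
from h import *
L(526.7,327,13,60);manip.dwell(.1)
eoat.command_gripper(0.0,12);s=state();print(s['finger_gap']*87,s['finger_force'])
L(526.7,327,130)
manip.dwell(.1);s=state();print(s['finger_gap']*87,s['finger_force'],s['t'])
L(480,-60,200,300)
manip.dwell(.3);c=cam('wrist');b=cam('side')
cv2.imwrite('pics/c6.png',np.hstack([c['color'][100:300,150:350],cv2.resize(b['color'][180:280,220:340],(480,400))[:200] if 0 else cv2.resize(b['color'][150:270,220:340],(200,200))])[:,:,::-1])
for ce,q in blobs(c,red(c),15):print(ce,q,onz(c,*ce,52,True).round(1))
s=state();print(s['finger_gap']*87,s['t'],s['tcp_pos'])
E
python3 - <<'E'
# pocket/axis/crank measurement from stored w3 (axis, pocket) 
import sys;sys.path.insert(0,'.')
import os;os.chdir('.')
from h import *
w=dict(np.load('w3.npz'));h=cv2.cvtColor(w['color'],cv2.COLOR_RGB2HSV)
R=red(w).astype(np.uint8);n,l,s,ce=cv2.connectedComponentsWithStats(R)
i=[k for k in range(1,n) if s[k,4]>400][0];cs,_=cv2.findContours((l==i).astype(np.uint8),0,1)
for z in(52,):
    pts=np.array([onz(w,*p,z,True)[:2] for p in cs[0][:,0].astype(float)],np.float32);print(cv2.minEnclosingCircle(pts),cv2.fitEllipse(pts))
E
```

```text
21.590512811986333 12.067501558922231
21.41404995704679 12.067231829278171 22.0083
[276.5 200.3] [262 186  30  30 668] [501.3 -85.2  52. ]
[264.6 223.5] [257 216  18  19 161] [ 488.4 -112.9   52. ]
[257.  253.2] [242 248  31  10 240] [ 479.8 -151.3   52. ]
21.54686346146842 23.875 [480.0128805  -59.70431734 165.40122811]
((501.5718078613281, -87.25695037841797), 16.72984504699707) ((501.6150817871094, -87.15958404541016), (31.932693481445312, 32.5118522644043), 91.9714584350586)
```

View pics/c6.png

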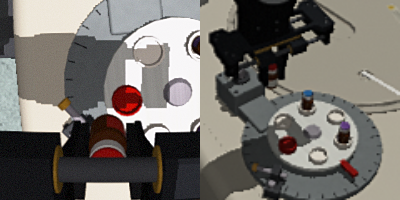

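The vial is held firmly upright with a 21.5 mm gap, and the pocket is seen at about (276,200) in the full image. The near-overhead view puts its centre at (501.5, −87.2), so I'll place it there.

Run:
```python
from h import *
L(501.4,-87.2,110,200);L(501.4,-87.2,70,80);manip.dwell(.2);f0=np.array(state()['wrist_force'])
r=L(501.4,-87.2,54,20,force_limit=2.5);s=state();print(r,s['tcp_pos']+np.array([0,0,34.5]),np.array(s['wrist_force'])-f0,s['finger_gap']*87)
b=cam('side');cv2.imwrite('pics/x.png',b['color'])
eoat.command_gripper(0.55);manip.dwell(.1)
L(501.4,-87.2,130,120)
L(520,-10,200,250);manip.dwell(.2)
c=cam('wrist');s=state();print(s['t'],s['tcp_pos'])
for ce,q in blobs(c,red(c),15):print(ce,q,onz(c,*ce,87,True).round(1),onz(c,*ce,52,True).round(1))
b=cam('side');cv2.imwrite('pics/c7.png',np.hstack([c['color'][:300],cv2.resize(b['color'][185:275,215:305],(270,300))[:, :270]])[:,:,::-1])
```

```text
True [501.05364676 -87.15091534  54.82621953] [0.45420161 0.70324235 3.91961712] 21.41032012170561
28.5917 [519.03203514 -11.51475792 164.37128051]
[244.8 235.3] [229 225  29  26 297] [505.9 -63.1  87. ] [504.1 -79.7  52. ]
[240.7 253. ] [233 248  17  10 146] [501.2 -83.7  87. ] [ 498.8 -103.    52. ]
[299.5 296.9] [295 288  10  19 168] [ 566.5 -142.5   87. ] [ 572.5 -169.3   52. ]
```

View pics/c7.png

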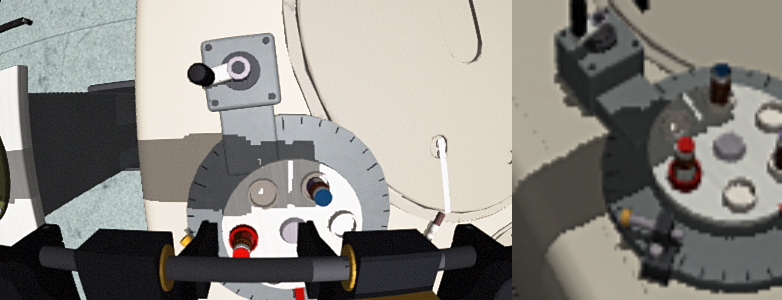

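The vial stands upright in the red pocket, and contact came at 54.8 mm, matching the 55 expected. The crank is clear in this view, with the hub at (238,67) and the grip top at (200,75). Next I'll find its axis and grip.

Run:
```python
from h import *
c=dict(np.load('wrist.npz'));g=c['color'].max(-1).astype(int)
m=np.zeros_like(g,bool);m[50:100,175:225]=g[50:100,175:225]<45
for ce,q in blobs(c,m,20):print('dark',ce,q,onz(c,*ce,134,True).round(1))
print('hub',onz(c,238,67,88,True).round(1))
# gearbox top corners -> center at z60
top=((g>60)&(g<150));
for u,v in[(201,44),(272,33),(280,101),(209,111)]:print(onz(c,u,v,60,True).round(1))
K=c['camera_matrix'];D=c['depth'];v,u=np.indices(D.shape);x=(u-K[0,2])/K[0,0];y=(v-K[1,2])/K[1,1];r=np.hypot(x,y)+1e-9
t=np.tan(r)/r;P=np.stack([x*t*D,-y*t*D,-D],-1)@c['cam_to_world'][:3,:3].T+c['cam_to_world'][:3,3]
w=P[20:125,170:300].reshape(-1,3)
for lo,hi in((130,138),(84,92),(56,64)):
    k=w[(w[:,2]>lo)&(w[:,2]<hi)];print(lo,len(k),np.percentile(k,[1,50,99],axis=0).round(1).tolist(),k.mean(0).round(1), cv2.minAreaRect(k[:,:2].astype(np.float32)))
cv2.imwrite('pics/c8.png',cv2.resize(c['color'][20:125,170:300],None,fx=5,fy=5,interpolation=0)[:,:,::-1])
```

```text
dark [201.8  75.4] [188  63  26  24 319] [477.2  89.6 134. ]
hub [501.7 100.9  88. ]
[462.6 130.   60. ]
[533.7 139.8  60. ]
[541.6  69.6  60. ]
[470.1  60.2  60. ]
130 340 [[465.3, 84.2, 130.0], [473.3, 91.8, 133.1], [480.6, 100.0, 134.9]] [473.4  92.  132.9] ((473.1005554199219, 92.06290435791016), (15.947358131408691, 16.610031127929688), 87.00054931640625)
84 652 [[474.2, 84.8, 84.5], [495.5, 98.0, 88.1], [511.6, 110.0, 91.9]] [495.1  98.2  88.4] ((489.1679382324219, 97.75533294677734), (46.305484771728516, 20.490280151367188), 11.738727569580078)
56 3675 [[464.4, 62.7, 56.5], [507.7, 99.3, 59.3], [539.7, 138.1, 62.4]] [504.8  99.8  59.3] ((501.50146484375, 100.53286743164062), (75.09955596923828, 75.37309265136719), 6.439030170440674)
```

View pics/c8.png

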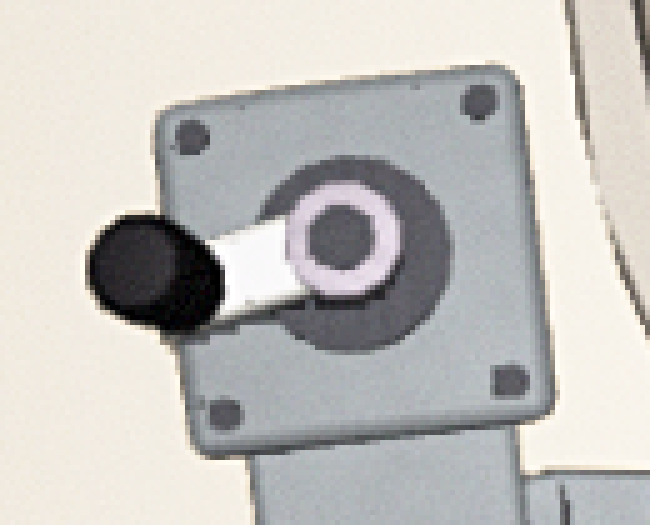

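The crank axis is at (501.8, 100.6) and the grip at (473.2, 92.1), a radius of 29.8 mm, which matches the 30 mm given. I'll grasp the grip and turn one trial turn while logging the tangential force.

```bash
cat >> h.py <<'E'
import json
C=np.array([501.8,100.6]);PH0=np.arctan2(-8.5,-28.6)
def turn(a0,a1,step,v,F0,stop=None,zt=95,R=30.):
    """lead the grip from crank angle a0 to a1 (rad, clockwise); log (angle, tangential, radial)"""
    log=[];a=a0
    while a<a1-1e-6:
        a=min(a+step,a1);ph=PH0-a;e=np.array([np.cos(ph),np.sin(ph)]);t=np.array([e[1],-e[0]])
        L(*(C+R*e),zt,v);s=state();F=np.array(s['wrist_force'])-F0
        log.append((a,-F[:2]@t,F[:2]@e,F[2],s['t'],np.hypot(*(np.array(s['tcp_pos'])[:2]-C))))
        if stop and stop(log):break
    json.dump({'a':a,'F0':list(F0)},open('crank.json','w'));return np.array(log)
E
python3 - <<'E'
from h import *
np.set_printoptions(suppress=True,precision=2)
g=C+30*np.array([np.cos(PH0),np.sin(PH0)])
L(*g,165,250);manip.dwell(.2)
F0=np.array(state()['wrist_force']);L(*g,95,90,force_limit=10);manip.dwell(.1)
eoat.command_gripper(0.0,40);s=state();print(s['finger_gap']*87,s['finger_force'],np.array(s['wrist_force'])-F0,np.array(s['tcp_pos']),s['t'])
l=turn(0,2*np.pi,np.pi/9,60,F0);print(l)
E
```

```text
16.951259380065284 40.000222956732614 [-2.27  1.27  2.85] [472.8   92.04  60.5 ] 31.125
[[ 0.35  1.15  1.85  2.3  31.45 30.14]
 [ 0.7   0.4   1.69  2.28 31.77 30.05]
 [ 1.05  0.3   1.06  0.75 32.1  29.99]
 [ 1.4   0.28 -0.13  2.15 32.42 29.9 ]
 [ 1.75  1.24 -0.78  2.9  32.75 29.85]
 [ 2.09  1.01 -1.74  4.27 33.08 29.86]
 [ 2.44  2.49 -3.44  5.08 33.4  29.86]
 [ 2.79  2.3  -3.98  4.68 33.73 29.89]
 [ 3.14  2.11 -3.38  4.96 34.05 29.91]
 [ 3.49  2.6  -3.56  2.86 34.38 29.99]
 [ 3.84  2.13 -3.37  1.76 34.7  30.11]
 [ 4.19  1.44 -3.54  1.29 35.02 30.19]
 [ 4.54  0.79 -3.31  0.69 35.35 30.25]
 [ 4.89  1.51 -2.14 -1.37 35.67 30.32]
 [ 5.24  0.75 -1.    0.63 36.   30.38]
 [ 5.59 -0.1  -1.19 -0.14 36.33 30.35]
 [ 5.93  1.73 -0.48  1.36 36.65 30.33]
 [ 6.28  1.3  -0.46  2.4  36.98 30.29]]
```

The crank leads round smoothly with 0–2.5 N tangential force in free running. I'll continue coarsely to 2.1 turns, then in finer steps, watching for a rise over free running.

Run:
```python
from h import *
np.set_printoptions(suppress=True,precision=2)
F0=np.array(json.load(open('crank.json'))['F0'])
T=2*np.pi
l1=turn(T,2.1*T,np.pi/9,60,F0,stop=lambda l:l[-1][1]>6)
ab=l1[:,0]-T
base=lambda a:np.interp((a%T),ab,l1[:,1])
print(l1[:,:3][::2],state()['t'])
l2=turn(l1[-1,0],3.0*T,np.pi/12,60,F0,stop=lambda l:len(l)>1 and all(x[1]-base(x[0])>2.5 for x in l[-2:]))
print(np.c_[l2[:,:3],l2[:,1]-base(l2[:,0]),l2[:,4]])
np.save('l1.npy',l1)
```

```text
[[ 6.63  0.63  0.13]
 [ 7.33  1.27  0.15]
 [ 8.03  1.25 -1.42]
 [ 8.73  1.68 -2.42]
 [ 9.42  3.1  -3.92]
 [10.12  1.68 -3.75]
 [10.82  0.79 -2.37]
 [11.52 -0.11 -1.84]
 [12.22  0.61  0.29]
 [12.92  1.45  0.48]] 43.4417
[[13.46  1.24 -0.51  0.6  43.73]
 [13.72  1.02 -0.22 -0.08 44.01]
 [13.98  1.44 -0.91  0.72 44.29]
 [14.24  2.67 -1.77  1.53 44.58]
 [14.5   2.03 -1.01  0.36 44.86]
 [14.77  2.23 -1.86  0.32 45.14]
 [15.03  2.36 -2.67  0.68 45.42]
 [15.29  2.18 -3.09  0.61 45.71]
 [15.55  1.42 -2.48 -0.98 45.99]
 [15.81  4.37 -3.1   1.38 46.27]
 [16.07  2.34 -2.77 -0.31 46.56]
 [16.34  2.49 -3.84  0.61 46.84]
 [16.6   2.76 -3.97  1.18 47.12]
 [16.86  0.48 -3.88 -0.81 47.41]
 [17.12  1.22 -2.94  0.41 47.69]
 [17.38  0.69 -2.67 -0.38 47.98]
 [17.65  0.41 -2.12 -0.04 48.26]
 [17.91  0.95 -1.73  0.87 48.54]
 [18.17  0.32 -0.58 -0.21 48.83]
 [18.43  1.19 -0.43  0.6  49.11]
 [18.69 -0.06  0.   -0.69 49.39]
 [18.85  1.57  0.58  0.94 49.64]]
```

It is still free at 3.0 turns. I'll cross-check with the red arm's position in the fixed cameras, since it must stop advancing at contact.

Run:
```python
from h import *
for n in('top','side'):
    c=cam(n)
    for ce,b in blobs(c,red(c),8):
        q=onz(c,*ce,40);
        if 380<q[0]<640 and -220<q[1]<40: print(n,ce,b,q.round(1),'ang',np.degrees(np.arctan2(q[1]+82.5,q[0]-557.4)).round(2))
print(state()['t'])
w=dict(np.load('w3.npz'))
K=w['camera_matrix'];D=w['depth'];v,u=np.indices(D.shape);x=(u-K[0,2])/K[0,0];y=(v-K[1,2])/K[1,1];r=np.hypot(x,y)+1e-9
t=np.tan(r)/r;P=np.stack([x*t*D,-y*t*D,-D],-1)@w['cam_to_world'][:3,:3].T+w['cam_to_world'][:3,3]
h=cv2.cvtColor(w['color'],cv2.COLOR_RGB2HSV)
for vv in range(108,172,4):print(vv,' '.join(f"{int(P[vv,uu,0])},{int(P[vv,uu,1])},{int(P[vv,uu,2])}/{h[vv,uu,2]}" for uu in range(212,260,5)))
```

```text
top [286.8 189. ] [283 185   8  11  38] [528.5 -36.3  40. ] ang 122.07
top [322.7 205.1] [319 201   9   9  34] [ 479.2 -141.5   40. ] ang -142.96
side [269.5 213.5] [267 212   6   4  20] [548.3   7.2  40. ] ang 95.77
side [269.9 222.9] [265 219  10   7  22] [528.4 -29.1  40. ] ang 118.53
side [275.6 253.3] [272 249   8  10  43] [ 481.6 -141.5   40. ] ang -142.09
49.7417
108 419,-85,-2/231 428,-85,16/157 435,-85,15/166 441,-85,13/165 448,-85,15/160 454,-86,15/164 460,-86,15/164 467,-86,15/163 473,-86,16/150 479,-85,39/245
112 419,-90,0/233 431,-90,38/212 435,-90,16/154 441,-90,16/164 448,-91,15/161 454,-91,14/159 460,-91,14/164 467,-91,16/168 473,-91,14/161 479,-90,39/243
116 426,-94,41/233 432,-94,41/242 435,-96,15/117 441,-96,17/165 448,-96,16/169 454,-96,14/166 460,-96,15/164 467,-96,15/167 473,-96,15/160 479,-95,37/249
120 425,-99,40/180 431,-99,39/181 437,-100,37/162 441,-101,15/165 447,-101,15/162 454,-101,16/168 460,-101,14/166 467,-101,14/168 473,-101,16/163 479,-100,38/255
124 419,-107,0/233 426,-107,0/166 437,-104,39/204 443,-105,35/122 447,-106,16/167 454,-106,16/165 460,-1
[... 1074 characters left out ...]
51/42 454,-141,24/33 460,-141,23/62 467,-139,39/96 473,-143,15/70 479,-142,16/74
156 418,-151,-1/121 425,-150,0/125 435,-146,23/50 441,-146,24/31 448,-146,24/44 454,-146,23/45 460,-148,16/79 466,-148,14/41 473,-148,15/74 479,-148,15/74
160 418,-156,-1/122 424,-156,-1/122 434,-152,23/82 441,-152,23/44 447,-152,23/47 453,-153,14/72 460,-153,15/54 466,-153,15/76 473,-153,15/76 479,-153,15/74
164 418,-161,0/123 425,-162,0/128 431,-162,0/124 441,-157,23/45 445,-161,1/128 452,-162,0/98 460,-158,16/74 466,-158,15/75 473,-159,15/72 479,-158,16/77
168 418,-167,0/127 424,-168,-2/119 431,-167,0/126 438,-167,0/122 445,-167,0/120 452,-168,-1/125 460,-164,15/74 466,-164,15/72 473,-164,15/73 479,-164,15/73
```

The arm's midline is now about 8 mm from the screw tip at (469, −139), and its half width is 6 mm, so contact is near. I'll take small steps and log force and arm angle.

Run:
```python
from h import *
np.set_printoptions(suppress=True,precision=2)
F0=np.array(json.load(open('crank.json'))['F0']);a=json.load(open('crank.json'))['a']
l1=np.load('l1.npy');base=lambda x:np.interp(x%(2*np.pi),l1[:,0]-2*np.pi,l1[:,1])
def ang():
    o=[]
    for n in('top',):
        c=vision.read_camera(n)
        for ce,b in blobs(c,red(c),20):
            q=onz(c,*ce,40)
            if q[0]<500 and -190<q[1]<-100:o.append(np.degrees(np.arctan2(q[1]+82.5,q[0]-557.4)))
    return o
print(a,ang());hi=0
for i in range(14):
    l=turn(a,a+.1,.1,40,F0);a=l[-1,0];e=l[-1,1]-base(a)
    A=ang() if i%2 else '';s=state();ph=PH0-a;t=np.array([np.sin(ph),-np.cos(ph)]);F=np.array(s['wrist_force'])-F0
    print(round(a,2),l[-1,1].round(2),e.round(2),(-F[:2]@t).round(2),np.round(A,2) if A else '',round(s['t'],2))
    hi=hi+1 if e>2.5 else 0
    if hi>=2 or e>5:break
```

```text
18.84955592153876 [np.float64(-142.95759406168273)]
18.95 3.75 3.12 3.75  50.04
19.05 2.42 1.79 2.32 [-143.37] 50.34
19.15 2.17 1.54 2.17  50.59
19.25 3.33 2.81 2.32 [-143.91] 50.89
19.35 3.39 3.09 3.39  51.14
```

Run:
```python
from h import *
F0=np.array(json.load(open('crank.json'))['F0']);a=json.load(open('crank.json'))['a']
def ang():
    c=vision.read_camera('top')
    for ce,b in blobs(c,red(c),20):
        q=onz(c,*ce,40)
        if q[0]<500 and -190<q[1]<-100:return np.degrees(np.arctan2(q[1]+82.5,q[0]-557.4))
for i in range(8):
    l=turn(a,a+.1,.1,40,F0);a=l[-1,0]
    A=ang() if i%2 else 0
    print(round(a,2),l[-1,1:4].round(2),round(A,2),round(l[-1,4],2))
    if l[-1,1]>6.3:break
```

```text
19.45 [4.61 0.   5.77] 0 51.39
19.55 [4.77 0.57 6.82] -143.93 51.64
19.65 [5.51 0.01 6.99] 0 51.94
19.75 [6.09 0.28 8.28] -144.05 52.19
19.85 [ 7.48 -0.73  9.53] 0 52.49
```

The force has risen steadily from about 2.3 to 7.5 N while the arm's angle has stayed at about −144°. That is roughly 5 N extra, or about 25 N on the stop, which is inside the right window. I'll let go, retreat and check.

Run:
```python
from h import *
eoat.command_gripper(0.5);manip.dwell(.2)
p=np.array(state()['tcp_pos']);L(p[0],p[1],170,120)
L(p[0],p[1],230,200);manip.dwell(.3)
c=cam('top');b=cam('side');w=cam('wrist')
for n,k in(('top',c),('side',b)):
    for ce,q in blobs(k,red(k),8):
        z=onz(k,*ce,40)
        z2=onz(k,*ce,87)
        if 380<z[0]<640 and -220<z[1]<60:print(n,ce,q,z.round(1),z2.round(1),'ang',np.degrees(np.arctan2(z[1]+82.5,z[0]-557.4)).round(2))
u=blobs(w,red(w),15);print([(x[0],onz(w,*x[0],87,True).round(1)) for x in u]);s=state();print(s['t'],s['tcp_pos'],s['wrist_force'],s['finger_gap'])
```

```text
top [286.9 188.4] [284 185   7  10  34] [530.3 -36.7  40. ] [521.4 -33.6  87. ] ang 120.61
top [281.6 191.6] [280 189   5   6   8] [520.7 -20.8  40. ] [512.1 -18.2  87. ] ang 120.7
top [322.3 205.6] [319 201   8  10  33] [ 477.8 -140.3   40. ] [ 470.6 -133.7   87. ] ang -144.05
side [269.8 213.1] [267 211   6   5  21] [550.1   8.3  40. ] [526.1 -29.5  87. ] ang 94.59
side [269.6 222.6] [265 220  10   5  17] [528.2 -27.6  40. ] [505.4 -63.5  87. ] ang 117.99
side [274.6 252.9] [271 248   8  11  42] [ 479.8 -138.8   40. ] [ 459.5 -168.9   87. ] ang -144.03
[(array([282.8, 284.4]), array([510.1, -13.7,  87. ])), (array([294.3, 293.9]), array([525.3, -29. ,  87. ]))]
55.1333 [478.85875245 120.10361213 195.09356997] [0.27416177 1.23405788 0.03702423] 0.49820202050188933
```

The arm still rests at −144.05° after release. The vial cap at z 87 is at (526, −29.5), right over the pocket's new place, so it is upright.

```bash
python3 -c "
from h import *
print(workorder.job_done(),state()['t'])"
```

```text
the job is handed in; nothing more can be done
the job is handed in; nothing more can be done
```

The job is handed in, with no verdict returned: the vial stands upright in the red pocket, and the crank was turned about 3.2 turns until the red arm bore on the stop (about 5 N extra at the grip, so roughly 25 N on the stop), then let go at about 55 s.

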